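# Clip the vial carousel onto its turntable spindle

### The arm

A 6-joint arm with a two-finger parallel gripper is mounted at the origin on a cart in front of the work surface, level with it; the furniture and walls round the work are solid. World frame = base frame: x ahead of the robot, y to its left, z up, the work surface at z = 0. Lengths are in m, angles in rad, forces in N, time in s.
With the tool pointing down it reaches from about 0.3 to 0.775 m from the base axis. Payload 14.6 kg.
Tool frame: the origin (TCP) lies on the centre line of the jaws, within the pads' length; the fingertips stand 8 mm ahead of it and the grasp point (between the pads) lies 11 mm behind it (r.tcp_to_tips is the distance from the TCP to the fingertips, in m); z points along the fingers, y is the line along which they close (so a half turn about z gives the same grasp; the last joint's range is limited). The gripper opens to 94 mm and grips with 3 to 60 N. Pads are 16 mm wide; open, the fingers measure 119 mm over their backs; the gripper's body (75 mm by 177 mm) begins 78 mm behind the grasp point.
Start: joints at [-1.31, 0.3, 1.521, -0, 1.321, -0.067], TCP at [0.177, -0.521, 0.213] pointing down, gripper open.
Joint ranges: [-3.03, 3.03], [-0.79, 2.21], [0.23, 2.52], [-1.04, 4.18], [0, 3.07], [-2.55, 2.55]. Speed limits (rad/s): [2.22, 2.22, 2.57, 3.14, 3.14, 3.14].

### API

Orientations are given as a rotation vector (axis times angle).
In Python, from plant import readout, read_camera, r gives the robot as it stands.
- The arm moves only by the tool jog_arm, never from a script. Its argument "rows" is a list of rows, each an object with "translation": the shift along the tool's x, y, z in mm, a list of three; "delta_rot": the turn, a rotation vector about the tool's x, y, z in degrees, a list of three; "jaw": the opening, from 0 (shut) to 1 (fully open). A call has 1 to 8 rows; each row shifts and turns the commanded pose from where the row before left it, along the tool's axes as they then stand; what a row does not reach is not made up. A row lasts 1/12 s, in which the tool goes at most 41.7 mm and 7.16 degrees, less where a joint would pass 70% of its speed; a pose out of reach is approached as far as the arm can. A call is refused whole if a number of a shift passes 41.7 or a number of a turn 7.16, either way. A call with a gripper value outside its range is refused whole. The fingers move at their own pace and stop on an object; "newtons" is the grip in N (left out, the last holds). Time passes only in rows, so rows that do not move let the fingers close. It gives the time, the measured TCP pose, the force, the opening and the grip force at its end, in the units of the state.
- readout.state(): the state, without advancing time (a new reading comes with each control period).
- read_camera(name): name is "scene" or "top" or "wrist"; returns a dict with "image" (480x640x3 uint8, red, green, blue), "depth" (480x640 float32, m along the optical axis (not along the pixel's ray), 0 where there is no reading), "fx", "fy", "cx", "cy" (pixels), "world_from_camera" (4x4, takes a point from camera to world coordinates). Camera axes: x right, y up, looking along -z (the intrinsics and any distortion apply to the point x, -y, -z); pixel columns grow to the right and rows downward; lengths in m; the calibration is good to about 2 mm. The wrist camera is an equidistant fisheye: a pixel r from the principal point sees the ray r / f radians off the axis. A picture is of the moment at which its call begins.
- r.finish_job(): hands the job in; it is judged then, once.
The state is a dict: "t": time; "joint_positions": joint angles; "dq": joint speeds; "joint_efforts": joint torques, N m; "ee_pos": TCP position; "tcp_rot": TCP orientation; "force": force on the tool from outside, world axes, zero at the start; "wrist_torque": the same for the moment, N m; "finger_gap": finger opening in m; "gripper_force": force on a finger pad.
Only numpy, scipy, OpenCV 4.12 (cv2) and the standard library are available. Lean on these libraries where they do the work, as an engineer would, in place of code of your own. Each camera call takes 0.05 s, during which the arm holds its last target. There are 200 camera calls.

### The job

Press the vial carousel fully down on the turntable's spindle, then take the orange-handled spring clip and push it sideways into the groove that has come free just above the hub, until it snaps fully home round the spindle. The drive is delicate: use only as much force as it takes, and never lean on the turntable with more than about 35 N (3.5 kg), neither with the fingers nor through the clip. Let go of the clip and leave the tape roll, the loose vial and the marker where they are.

Things in the scene. Friction and masses are not known exactly. Their poses are not given: they have to be found in the camera images.
- turntable: Vial turntable, fixed: white motor base 150x150x44 mm, a red rocker on its front; a vertical steel spindle 16 mm in diameter rises from its middle through the blue hub (60 mm in diameter) of a white carousel (140 mm) with four capped vials, their tops 8 mm below the hub's flat top, 35 to 59 mm from the axis. Nothing turns. Origin: on the spindle's axis at table height; z up.
- spindle_axis (a point): On the spindle's axis, 130 mm above the table: nominal height of the hub's flat top face when the carousel is fully down. The column with spindle, groove and seat is adjustable and as a whole stands up to 12 mm higher or lower than nominal; that offset is not measured, it must be felt. The spindle's end stands 30 mm above the seated hub's top.
- spindle_foot (a point): On the axis, at the top of the motor base (44 mm above the table). The spindle's groove, 12 mm in diameter and 7 mm tall, reaches from 1 mm below to 6 mm above the seated hub's top face; the hub covers it until the carousel is down. A clip lying on the seated hub's top face is level with the groove.
- carousel (a joint): Height of the carousel above its seat (m): 0 fully down, 0.016 highest; starts 0.007 to 0.014. It slides straight down under a push of about 5 N (dry friction) and stays where it is left, until it meets its hard seat. Press on the hub's flat top beside the spindle (ring of radius 8 to 29 mm), e.g. with both fingers astride the spindle.
- clip: Loose spring clip, 35 g, flat on the table: two sprung steel wire legs (4 mm wire, z = 0 to 4 mm, fork 26 mm wide) in an orange upright handle. Origin: on its underside at the centre of the seat between the legs, where the spindle's axis passes when home. x points from the handle to the open mouth (leg tips at x = +13 mm), z up.
- clip_mouth (a point): Middle of the clip's mouth, 6 mm ahead of its origin: 8 mm wide between the noses, flaring to 16 mm at the leg tips. Pushed level along its x onto the groove, the noses touch some 11 mm before home, spreading them takes 6 to 12 N, they snap past 6 mm before home, then the handle's root meets the spindle, a hard stop. Off the groove it jams: legs cannot spread over 16 mm.
- clip_grip (a point): Where to grip the clip's orange handle: 26 mm behind its origin, 22 mm above its underside. The handle is 11 mm thick (along the clip's y), 20 mm long (x) and 28 mm tall from the underside; grip it across y from above, so that the fingertips stay above the underside.
- tape_roll: Beige roll of tape lying flat, 54 mm in diameter, 19 mm tall; origin under its centre. A bystander.
- vial_9: Loose vial with a white cap, 23 mm in diameter, 59 mm tall, upright on the table; origin under its centre. A bystander.
- marker_black: Black-capped white marker lying on the table, 135 mm long (along its y), 14 mm thick; origin under its middle. A bystander.
Not all that is in view belongs to the job. What is shaped like the clip but blue or yellow is not meant.

How it is judged:
By the outcome, as a careful person would: the job done as asked, in the order asked, and still so for the second after the job is handed in, with the robot touching nothing.
It also fails if it takes over 66 s, if anything falls off the work surface, if the arm or the gripper's body presses on something with over 40 N, if the wrist force passes 120 N, or if a joint passes its speed limit or range.

## Working session

There is one attempt and no reset: what is moved stays moved. The work goes in short steps, Python scripts to look and compute and a tool call to move; the robot and the scene stay as the last step left them, time stands still between calls to the robot, and variables do not carry over. Pictures are saved under pics/ and viewed, at most 10 in all, crops included, and the job is handed in when it is done.

Besides the shell and the picture viewer there is one more tool, called after "Emit:" in YAML: its name, and indented under it one key for each argument. jog_arm: Moves the arm, as the interface text tells. Its arguments: {"type":"object","properties":{"rows":{"type":"array"},"newtons":{"type":"number"}},"required":["rows"]}

```bash
mkdir -p pics; ls
cat > h.py <<'E'
import numpy as np,cv2
from plant import readout, read_camera, r
def snap(n,f):
    c=read_camera(n); cv2.imwrite(f'pics/{f}.png',c['image'][:,:,::-1]); np.savez(f'pics/{f}.npz',**c); return c
def pt(c,u,v,z=None):
    # pinhole; if z given intersect plane else depth
    T=np.array(c['world_from_camera']);d=np.array([(u-c['cx'])/c['fx'],-(v-c['cy'])/c['fy'],-1.])
    if z is None: return T[:3,:3]@(d*c['depth'][int(v),int(u)])+T[:3,3]
    w=T[:3,:3]@d; return T[:3,3]+w*(z-T[2,3])/w[2]
E
python3 - <<'E'
from h import *
for n in('top','scene'):
    c=snap(n,n+'0'); print(n,c['fx'],c['cx'],c['cy'],np.round(c['world_from_camera'],3))
print(readout.state())
E
```

```text
pics
top 599.832786354858 321.88861205092854 244.48908287381497 [[ 1.600e-02  9.880e-01 -1.540e-01  2.990e-01]
 [-1.000e+00  1.600e-02 -3.000e-03 -6.300e-02]
 [-1.000e-03  1.540e-01  9.880e-01  1.499e+00]
 [ 0.000e+00  0.000e+00  0.000e+00  1.000e+00]]
scene 568.4953743600183 311.4902801792246 238.42339582252038 [[-0.91   0.261 -0.322  0.18 ]
 [-0.414 -0.609  0.677  0.612]
 [-0.02   0.749  0.662  0.792]
 [ 0.     0.     0.     1.   ]]
{'t': 0.1, 'joint_positions': array([-1.30960295e+00,  3.00390750e-01,  1.52148069e+00, -1.55274231e-05,
        1.32070884e+00, -6.66103973e-02]), 'dq': array([-0.00111749, -0.0001502 , -0.00288172, -0.00079432,  0.00097241,
        0.00088737]), 'joint_efforts': array([ 1.97869012e-03, -5.32643259e+01, -3.53284264e+01,  7.09859957e-02,
        2.35170621e-02, -6.95061954e-05]), 'ee_pos': array([ 0.17701306, -0.52050991,  0.21297287]), 'tcp_rot': array([-3.09852010e+00, -5.12456459e-01,  1.74158356e-04]), 'force': array([ 0.21192462, -0.37897825,  0.60257173]), 'wrist_torque': array([-0.00740264,  0.02315886,  0.03087928]), 'gripper_force': 0.0, 'finger_gap': 0.09365109355903643}
```

View pics/top0.png

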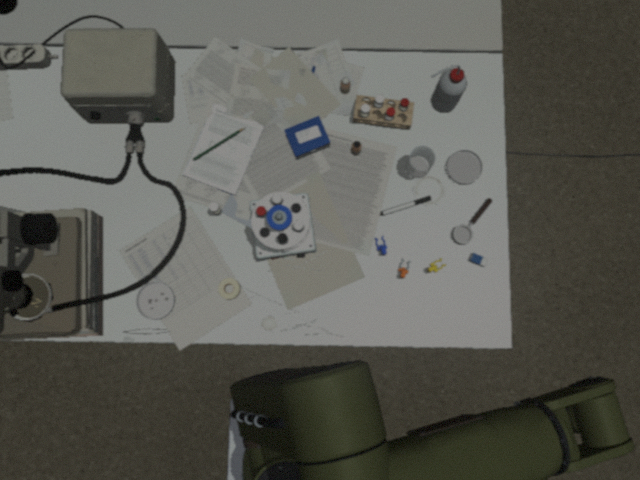

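View pics/scene0.png

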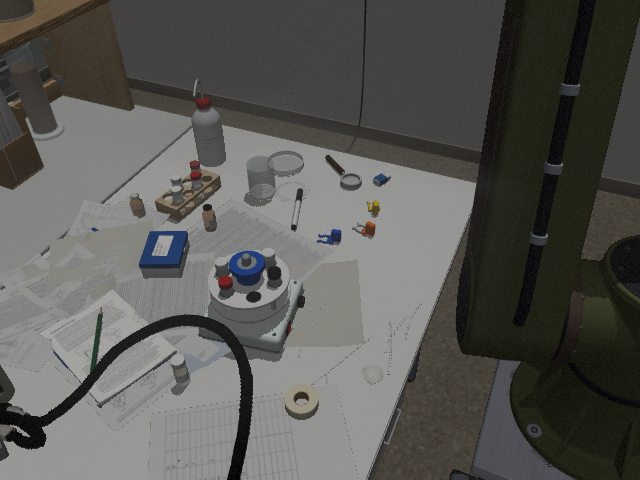

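The top view shows the orange clip at about (403,269) and the hub at (280,216). The blue and yellow lookalikes sit beside the clip. Next I'll view enlarged crops.

Run:
```python
from h import *
t=cv2.imread('pics/top0.png');s=cv2.imread('pics/scene0.png')
f=lambda im,u,v,w,h,k:cv2.resize(im[v:v+h,u:u+w],None,fx=k,fy=k,interpolation=cv2.INTER_CUBIC)
a=np.hstack([f(t,240,180,80,60,5),f(t,380,240,40,30,10)])   # 400x300 each
b=np.hstack([f(s,200,240,100,75,4),f(s,340,210,50,37,8)[:296]])
b=cv2.copyMakeBorder(b,0,300-b.shape[0],0,0,cv2.BORDER_CONSTANT) if b.shape[0]<300 else b
a0=np.hstack([f(s,200,240,100,75,4),cv2.copyMakeBorder(f(s,340,210,50,37,8),0,4,0,0,cv2.BORDER_CONSTANT)])
cv2.imwrite('pics/crop0.png',np.vstack([a,a0]))
c=dict(np.load('pics/top0.npz'))
d=dict(np.load('pics/scene0.npz'))
# point cloud heights
def cloud(c):
    v,u=np.mgrid[0:480,0:640]; D=c['depth']; T=c['world_from_camera']
    P=np.stack([(u-c['cx'])/c['fx']*D,-(v-c['cy'])/c['fy']*D,-D],-1)
    return P@T[:3,:3].T+T[:3,3]
for n,c in(('top',c),('scene',d)):
    W=cloud(c); im=c['image'].astype(int)
    R,G,B=im[...,0],im[...,1],im[...,2]
    ok=c['depth']>0
    o=ok&(R>120)&(G<R*.65)&(B<R*.45)&(abs(W[...,2]-.015)<.03)
    bl=ok&(B>90)&(R<B*.5)&(W[...,2]>.1)
    for nm,m in(('orange',o),('blue',bl)):
        p=W[m]; vu=np.argwhere(m)
        print(n,nm,len(p)); 
        if len(p): print(vu.min(0),vu.max(0),np.round([p.min(0),np.median(p,0),p.max(0)],4))
    print('table z',np.median(W[240:300,300:380,2]))
```

```text
Traceback (most recent call last):
ValueError: all the input array dimensions except for the concatenation axis must match exactly, but along dimension 0, the array at index 0 has size 300 and the array at index 1 has size 296
```

```bash
cat >> h.py <<'E'
def cloud(c):
    v,u=np.mgrid[0:480,0:640]; D=c['depth']; T=c['world_from_camera']
    P=np.stack([(u-c['cx'])/c['fx']*D,-(v-c['cy'])/c['fy']*D,-D],-1)
    return P@T[:3,:3].T+T[:3,3]
def crop(im,u,v,w,h): return cv2.resize(im[v:v+h,u:u+w],(400,300),interpolation=cv2.INTER_CUBIC)
E
python3 - <<'E'
from h import *
t=cv2.imread('pics/top0.png');s=cv2.imread('pics/scene0.png')
cv2.imwrite('pics/crop0.png',np.vstack([np.hstack([crop(t,240,180,80,60),crop(t,380,240,40,30)]),np.hstack([crop(s,200,240,100,75),crop(s,340,210,40,30)])]))
for n in('top','scene'):
    c=dict(np.load(f'pics/{n}0.npz'))
    W=cloud(c); im=c['image'].astype(int)
    R,G,B=im[...,0],im[...,1],im[...,2]
    ok=c['depth']>0
    o=ok&(R>100)&(G<R*.7)&(B<R*.5)&(abs(W[...,2]-.015)<.03)
    bl=ok&(B>90)&(R<B*.5)&(W[...,2]>.1)
    for nm,m in(('orange',o),('blue',bl)):
        p=W[m]; vu=np.argwhere(m)
        print(n,nm,len(p)); 
        if len(p): print(vu.min(0),vu.max(0),np.round([p.min(0),np.median(p,0),p.max(0)],4))
    print('table z',np.median(W[250:260,310:350,2]))
E
```

```text
top orange 41
[268 399] [276 406] [[ 0.4526 -0.2687  0.0017]
 [ 0.4649 -0.2584  0.0257]
 [ 0.475  -0.2507  0.0329]]
top blue 258
[205 267] [229 290] [[0.5441 0.0166 0.1312]
 [0.5721 0.0438 0.1386]
 [0.6019 0.0703 0.147 ]]
table z 0.00022584168116390746
scene orange 44
[222 288] [328 374] [[ 0.4498 -0.2665  0.0025]
 [ 0.4629 -0.2581  0.0273]
 [ 0.4923  0.0636  0.0336]]
scene blue 440
[251 229] [274 264] [[0.5441 0.0077 0.1258]
 [0.5701 0.045  0.139 ]
 [0.6029 0.0713 0.1428]]
table z 0.0011535385278041987
```

View pics/crop0.png

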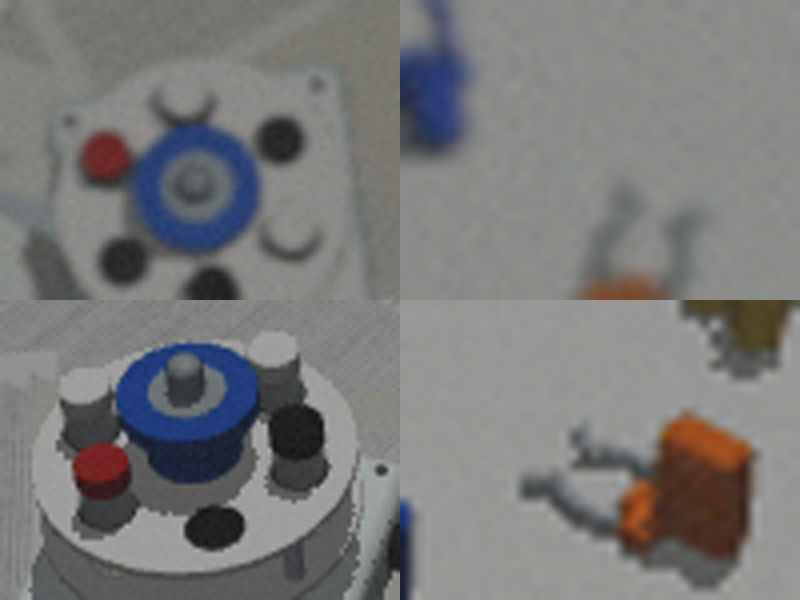

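The crops show the hub seen from above, with the spindle tip at about top (279,216). The orange clip's tips are near top (402.5,259) and (409,261.5), and its handle is towards the robot. Next I'll refine those poses.

Run:
```python
from h import *
for n in('top','scene'):
    c=dict(np.load(f'pics/{n}0.npz'))
    W=cloud(c); im=c['image'].astype(int)
    R,G,B=im[...,0],im[...,1],im[...,2]
    bl=(c['depth']>0)&(B>70)&(R<B*.6)&(W[...,2]>.135)&(W[...,2]<.146)
    p=W[bl]; p=p[np.hypot(*(p[:,:2]-[.573,.044]).T)<.035]; p2=p[:,:2]
    print(n,'hub z',np.median(p[:,2]),'enclosing',cv2.minEnclosingCircle(p2.astype(np.float32)), 'mean',p2.mean(0))
    sp=(np.hypot(W[...,0]-.573,W[...,1]-.044)<.014)&(W[...,2]>.15)
    q=W[sp]; print('spindle',len(q),np.round([q.min(0),q.mean(0),q.max(0)],4), np.argwhere(sp).mean(0))
    o=(R>90)&(G<R*.75)&(B<R*.6)&(W[...,2]>.02)&(W[...,2]<.04)&(np.hypot(W[...,0]-.464,W[...,1]+.258)<.03)
    q=W[o].astype(np.float32); print('handle top',len(q),q.mean(0),cv2.minAreaRect(q[:,:2]))
    legs=(W[...,2]>-1)&(np.hypot(W[...,0]-.493,W[...,1]+.263)<.004)
    print('tips', pt(c,402.5,259,.003),pt(c,409,261.5,.003)) if n=='top' else print('tips',pt(c,340+12,210+18.5,.003),pt(c,340+18,210+13.5,.003))
    print('rot handle', [np.round(pt(c,*x,.028),4) for x in ((340+26.5,210+14.5),(340+29,210+11.5),(340+35,210+15),(340+33,210+17.5))] if n=='scene' else '')
```

```text
top hub z 0.13886900599006324 enclosing ((0.5734235644340515, 0.04241850972175598), 0.029682904481887817) mean [0.57240363 0.04247128]
spindle 35 [[0.5654 0.0366 0.1503]
 [0.5729 0.0434 0.1541]
 [0.5801 0.0506 0.16  ]] [215.82857143 278.02857143]Traceback (most recent call last):
  File "<stdin>", line 12, in <module>
cv2.error: OpenCV(4.12.0) /io/opencv/modules/imgproc/src/convhull.cpp:143: error: (-215:Assertion failed) total >= 0 && (depth == CV_32F || depth == CV_32S) in function 'convexHull'
```

Emit:
jog_arm:
  rows:
    - {"translation": [-12,-34,0],"delta_rot": [0,0,4],"jaw": 0.5}
    - {"translation": [-12,-34,0],"delta_rot": [0,0,4],"jaw": 0.5}

```text
t: 0.27
ee_pos: [0.1341, -0.4618, 0.2121]
tcp_rot: [-3.126, -0.292, 0.001]
force: [0.7, -0.7, 0.1]
finger_gap: 0.0842
gripper_force: 0.0
```

```bash
cat >> h.py <<'E'
from scipy.spatial.transform import Rotation as Ro
def to(p,yaw):
    s=readout.state(); Rt=Ro.from_rotvec(s['tcp_rot']); G=Ro.from_euler('z',yaw,degrees=True)*Ro.from_rotvec([np.pi,0,0])
    print('shift in tool mm',np.round(1e3*Rt.inv().apply(np.array(p)-s['ee_pos']),1),'rotvec deg',np.round(np.degrees((Rt.inv()*G).as_rotvec()),2))
    print('ee',np.round(s['ee_pos'],4),'F',np.round(s['force'],2),'T',np.round(s['wrist_torque'],2),'j',np.round(s['joint_positions'],2),'gap',s['finger_gap'])
E
python3 - <<'E'
from h import *
for n in('top','scene'):
    c=dict(np.load(f'pics/{n}0.npz'))
    W=cloud(c); im=c['image'].astype(int)
    R,G,B=im[...,0],im[...,1],im[...,2]
    print('tips', pt(c,402.5,259,.003),pt(c,409,261.5,.003)) if n=='top' else print('tips',pt(c,340+12,210+18.5,.003),pt(c,340+18,210+13.5,.003))
    if n=='scene': print('handle top', [np.round(pt(c,*x,.028),4) for x in ((340+26.5,210+14.5),(340+29,210+11.5),(340+35,210+15),(340+33,210+17.5))])
    o=(R>100)&(G<R*.7)&(B<R*.5)&(W[...,2]>.02)&(np.hypot(W[...,0]-.464,W[...,1]+.258)<.04)
    q=W[o].astype(np.float32); print(len(q),q.mean(0))
    sp=(np.hypot(W[...,0]-.573,W[...,1]-.044)<.014)&(W[...,2]>.146)
    q=W[sp]; print('spindle',len(q),np.round([q.min(0),q.mean(0),q.max(0)],4))
to([.573,.043,.2],0)
E
```

```text
tips [ 0.49804144 -0.26071225  0.003     ] [ 0.49196532 -0.27701268  0.003     ]
29 [ 0.46053413 -0.25831136  0.02729359]
spindle 41 [[0.5654 0.0366 0.146 ]
 [0.5731 0.0429 0.1532]
 [0.5837 0.0506 0.16  ]]
tips [ 0.49795314 -0.25745537  0.003     ] [ 0.49214333 -0.27798874  0.003     ]
handle top [array([ 0.4649, -0.2537,  0.028 ]), array([ 0.4634, -0.2649,  0.028 ]), array([ 0.4481, -0.2591,  0.028 ]), array([ 0.4492, -0.2499,  0.028 ])]
28 [ 0.4584143  -0.25844973  0.02809909]
spindle 80 [[0.5646 0.0364 0.1462]
 [0.5712 0.0445 0.1526]
 [0.5807 0.0505 0.158 ]]
shift in tool mm [ 524.7 -414.9   12.9] rotvec deg [-0.13  0.02 10.66]
ee [ 0.1341 -0.4618  0.2121] F [ 0.67 -0.73  0.1 ] T [ 0.01 -0.03 -0.01] j [-1.36  0.15  1.71 -0.    1.29  0.02] gap 0.08415218765562643
```

Emit:
jog_arm:
  rows:
    - {"translation": [29,-23,0],"delta_rot": [0,0,5.3],"jaw": 0.26}
    - {"translation": [27,-26,0],"delta_rot": [0,0,5.3],"jaw": 0.26}
    - {"translation": [24,-28,0],"delta_rot": [0,0,0],"jaw": 0.26}
    - {"translation": [24,-28,0],"delta_rot": [0,0,0],"jaw": 0.26}
    - {"translation": [24,-28,0],"delta_rot": [0,0,0],"jaw": 0.26}
    - {"translation": [24,-28,0],"delta_rot": [0,0,0],"jaw": 0.26}
    - {"translation": [24,-28,0],"delta_rot": [0,0,0],"jaw": 0.26}
    - {"translation": [24,-28,0],"delta_rot": [0,0,0],"jaw": 0.26}

```text
t: 0.93
ee_pos: [0.3272, -0.236, 0.2135]
tcp_rot: [3.142, 0.005, 0.0]
force: [0.6, -0.5, 0.7]
finger_gap: 0.0306
gripper_force: 0.0
```

Emit:
jog_arm:
  rows:
    - {"translation": [24,-28,0],"delta_rot": [0,0,0],"jaw": 0.26}
    - {"translation": [24,-28,0],"delta_rot": [0,0,0],"jaw": 0.26}
    - {"translation": [24,-28,0],"delta_rot": [0,0,0],"jaw": 0.26}
    - {"translation": [24,-28,0],"delta_rot": [0,0,0],"jaw": 0.26}
    - {"translation": [24,-28,0],"delta_rot": [0,0,0],"jaw": 0.26}
    - {"translation": [24,-28,0],"delta_rot": [0,0,0],"jaw": 0.26}
    - {"translation": [20,-20,0],"delta_rot": [0,0,0],"jaw": 0.26}
    - {"translation": [0,0,0],"delta_rot": [0,0,0],"jaw": 0.26}

```text
t: 1.6
ee_pos: [0.4919, -0.046, 0.2129]
tcp_rot: [-3.141, -0.01, 0.001]
force: [-0.1, -0.6, 0.2]
finger_gap: 0.0243
gripper_force: 0.0
```

Run:
```python
from h import *
to([.5725,.0435,.2],0)
c=snap('wrist','w1'); print(c['fx'],c['cx'],c['cy'],c['world_from_camera'])
```

```text
shift in tool mm [ 81.2 -88.9  12.9] rotvec deg [-0.04  0.02  0.37]
ee [ 0.4919 -0.046   0.2129] F [-0.11 -0.6   0.18] T [ 0.02 -0.02 -0.01] j [-0.17  0.18  1.68  0.    1.29  1.4 ] gap 0.024276555504345727
371.64829954431775 324.41711828172254 239.2396213264035 [[ 5.38218825e-03  9.67578534e-01  2.52512995e-01  5.64348428e-01]
 [-9.99985516e-01  5.20342512e-03  1.37572266e-03 -4.58523380e-02]
 [ 1.71872495e-05 -2.52516742e-01  9.67592525e-01  3.84809384e-01]
 [ 0.00000000e+00  0.00000000e+00  0.00000000e+00  1.00000000e+00]]
```

View pics/w1.png

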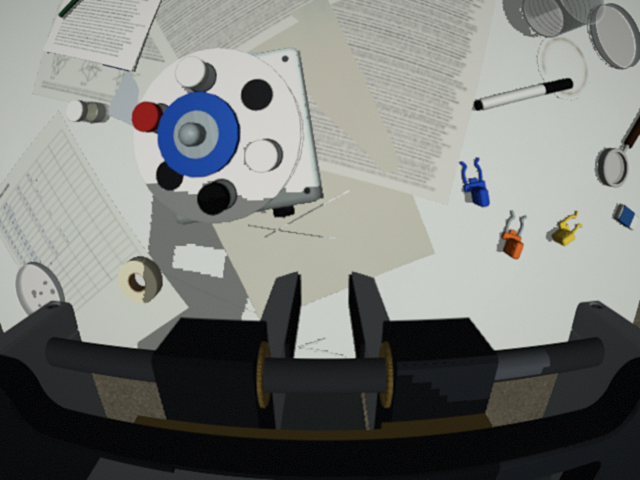

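The wrist view shows the hub disc centred near (199,135), the spindle tip at (192,132), and the orange clip's tips near (508,212) and (523,213) with its handle at (513,245). I'll convert these with the fisheye model.

```bash
cat >> h.py <<'E'
def fish(c):
    v,u=np.mgrid[0:480,0:640]; a=(u-c['cx'])/c['fx'];b=(v-c['cy'])/c['fy']; th=np.hypot(a,b)+1e-9; k=np.tan(th)/th
    D=c['depth'];T=c['world_from_camera']; return np.stack([a*k*D,-b*k*D,-D],-1)@T[:3,:3].T+T[:3,3]
E
python3 - <<'E'
from h import *
c=dict(np.load('pics/w1.npz')); W=fish(c); im=c['image'].astype(int);R,G,B=im[...,0],im[...,1],im[...,2]
d=np.hypot(W[...,0]-.5725,W[...,1]-.0435)
m=(d<.04)&(B>90)&(R<B*.5)&(W[...,2]>.13); q=W[m]; print('hub',np.median(q[:,2]),cv2.minEnclosingCircle(q[:,:2].astype(np.float32)))
m=(d<.015)&(W[...,2]>.146); q=W[m]; t=q[q[:,2]>q[:,2].max()-.003]; print('spindle top',q[:,2].max(),t.mean(0),t.min(0),t.max(0))
m=(np.hypot(W[...,0]-.46,W[...,1]+.26)<.05)&(R>110)&(G<R*.65)&(B<R*.5); q=W[m];t=q[q[:,2]>.024]; print('handle',t.mean(0),cv2.minAreaRect((1e3*t[:,:2]).astype(np.float32)))
e=cv2.resize(im[195:265,470:540].astype(np.uint8)[:,:,::-1],(560,560),interpolation=cv2.INTER_CUBIC); cv2.imwrite('pics/w1c.png',e)
for u,v in((508,212),(523,213)): print(W[v,u])
E
```

```text
hub 0.13934838340941527 ((0.573810875415802, 0.04192427173256874), 0.03021831437945366)
spindle top 0.15835536028657637 [0.57340623 0.04141779 0.15620757] [0.56756593 0.03605307 0.15537629] [0.57964385 0.04741397 0.15835536]
handle [ 0.46028382 -0.25844997  0.02872366] ((460.1259460449219, -258.7069396972656), (10.261674880981445, 18.484312057495117), 81.14041137695312)
[ 4.97231746e-01 -2.56603677e-01 -3.25757894e-04]
[ 0.49703786 -0.2762091   0.00180206]
```

Emit:
jog_arm:
  rows:
    - {"translation": [27,-29,0],"delta_rot": [0,0,0],"jaw": 0.26}
    - {"translation": [27,-30,0],"delta_rot": [0,0,0],"jaw": 0.26}
    - {"translation": [22,-24,0],"delta_rot": [0,0,0],"jaw": 0.26}
    - {"translation": [0,0,0],"delta_rot": [0,0,0],"jaw": 0.26}
    - {"translation": [0,0,0],"delta_rot": [0,0,0],"jaw": 0.26}

```text
t: 2.07
ee_pos: [0.5655, 0.0341, 0.2127]
tcp_rot: [3.141, 0.007, -0.002]
force: [0.7, -0.3, 0.3]
finger_gap: 0.0242
gripper_force: 0.0
```

Run:
```python
from h import *
to([.5725,.0435,.2],0)
```

```text
shift in tool mm [ 7.1 -9.4 12.7] rotvec deg [0.01 0.08 0.24]
ee [0.5655 0.0341 0.2127] F [ 0.69 -0.27  0.28] T [ 0.05 -0.    0.04] j [-0.    0.34  1.47 -0.    1.33  1.56] gap 0.024207186714815563
```

Emit:
jog_arm:
  rows:
    - {"translation": [8,-8.5,0],"delta_rot": [0,0,0.2],"jaw": 0.26}
    - {"translation": [0,0,0],"delta_rot": [0,0,0],"jaw": 0.26}
    - {"translation": [0,0,15],"delta_rot": [0,0,0],"jaw": 0.26}
    - {"translation": [0,0,15],"delta_rot": [0,0,0],"jaw": 0.26}
    - {"translation": [0,0,15],"delta_rot": [0,0,0],"jaw": 0.26}
    - {"translation": [0,0,15],"delta_rot": [0,0,0],"jaw": 0.26}
    - {"translation": [0,0,0],"delta_rot": [0,0,0],"jaw": 0.26}
    - {"translation": [0,0,0],"delta_rot": [0,0,0],"jaw": 0.26}

```text
t: 2.73
ee_pos: [0.573, 0.0415, 0.1536]
tcp_rot: [3.141, -0.002, -0.001]
force: [-1.2, -0.3, 1.2]
finger_gap: 0.0241
gripper_force: 0.0
```

Run:
```python
from h import *
to([.5733,.0425,.15],0)
```

```text
shift in tool mm [ 0.3 -1.   3.6] rotvec deg [ 0.01  0.05 -0.08]
ee [0.573  0.0415 0.1536] F [-1.19 -0.26  1.17] T [ 0.02 -0.04  0.05] j [ 0.01  0.41  1.52 -0.    1.22  1.58] gap 0.024096929661715647
```

Emit:
jog_arm:
  rows:
    - {"translation": [0,-1,2],"delta_rot": [0,0,0],"jaw": 0.26}
    - {"translation": [0,0,2],"delta_rot": [0,0,0],"jaw": 0.26}
    - {"translation": [0,0,2],"delta_rot": [0,0,0],"jaw": 0.26}
    - {"translation": [0,0,2],"delta_rot": [0,0,0],"jaw": 0.26}
    - {"translation": [0,0,0],"delta_rot": [0,0,0],"jaw": 0.26}

```text
t: 3.15
ee_pos: [0.5738, 0.0436, 0.1457]
tcp_rot: [3.141, -0.0, 0.001]
force: [0.6, -0.4, -0.2]
finger_gap: 0.0244
gripper_force: 0.2
```

Emit:
jog_arm:
  rows:
    - {"translation": [0,0,1],"delta_rot": [0,0,0],"jaw": 0.26}
    - {"translation": [0,0,1],"delta_rot": [0,0,0],"jaw": 0.26}
    - {"translation": [0,0,1],"delta_rot": [0,0,0],"jaw": 0.26}
    - {"translation": [0,0,0],"delta_rot": [0,0,0],"jaw": 0.26}

```text
t: 3.48
ee_pos: [0.5738, 0.0436, 0.1427]
tcp_rot: [3.142, -0.0, 0.001]
force: [-0.0, -1.3, 3.1]
finger_gap: 0.0238
gripper_force: 1.7
```

Emit:
jog_arm:
  rows:
    - {"translation": [0,0,1],"delta_rot": [0,0,0],"jaw": 0.26}
    - {"translation": [0,0,1],"delta_rot": [0,0,0],"jaw": 0.26}
    - {"translation": [0,0,0],"delta_rot": [0,0,0],"jaw": 0.26}

```text
t: 3.73
ee_pos: [0.5738, 0.0436, 0.1406]
tcp_rot: [3.141, -0.001, 0.001]
force: [-0.5, -0.5, 2.7]
finger_gap: 0.0245
gripper_force: 1.7
```

Emit:
jog_arm:
  rows:
    - {"translation": [0,0,1],"delta_rot": [0,0,0],"jaw": 0.26}
    - {"translation": [0,0,1],"delta_rot": [0,0,0],"jaw": 0.26}
    - {"translation": [0,0,0],"delta_rot": [0,0,0],"jaw": 0.26}

```text
t: 3.98
ee_pos: [0.5738, 0.0436, 0.1386]
tcp_rot: [3.142, -0.0, 0.001]
force: [0.4, -1.2, 3.6]
finger_gap: 0.0244
gripper_force: 1.6
```

Emit:
jog_arm:
  rows:
    - {"translation": [0,0,0.5],"delta_rot": [0,0,0],"jaw": 0.26}
    - {"translation": [0,0,0.5],"delta_rot": [0,0,0],"jaw": 0.26}
    - {"translation": [0,0,0],"delta_rot": [0,0,0],"jaw": 0.26}

```text
t: 4.23
ee_pos: [0.5738, 0.0436, 0.1376]
tcp_rot: [3.142, -0.001, 0.001]
force: [0.1, -2.2, 4.1]
finger_gap: 0.0242
gripper_force: 2.1
```

Emit:
jog_arm:
  rows:
    - {"translation": [0,0,0.5],"delta_rot": [0,0,0],"jaw": 0.26}
    - {"translation": [0,0,0.5],"delta_rot": [0,0,0],"jaw": 0.26}
    - {"translation": [0,0,0],"delta_rot": [0,0,0],"jaw": 0.26}

```text
t: 4.48
ee_pos: [0.5738, 0.0436, 0.1366]
tcp_rot: [3.142, -0.0, 0.001]
force: [-0.6, -0.7, 3.8]
finger_gap: 0.0246
gripper_force: 2.1
```

Emit:
jog_arm:
  rows:
    - {"translation": [0,0,0.5],"delta_rot": [0,0,0],"jaw": 0.26}
    - {"translation": [0,0,0.5],"delta_rot": [0,0,0],"jaw": 0.26}
    - {"translation": [0,0,0],"delta_rot": [0,0,0],"jaw": 0.26}

```text
t: 4.73
ee_pos: [0.5738, 0.0436, 0.1355]
tcp_rot: [3.142, -0.0, 0.001]
force: [0.4, -1.4, 4.7]
finger_gap: 0.0245
gripper_force: 2.1
```

Emit:
jog_arm:
  rows:
    - {"translation": [0,0,0.5],"delta_rot": [0,0,0],"jaw": 0.26}
    - {"translation": [0,0,0.5],"delta_rot": [0,0,0],"jaw": 0.26}
    - {"translation": [0,0,0],"delta_rot": [0,0,0],"jaw": 0.26}

```text
t: 4.98
ee_pos: [0.5738, 0.0436, 0.1345]
tcp_rot: [3.142, -0.001, 0.001]
force: [0.8, -0.9, 4.5]
finger_gap: 0.0247
gripper_force: 2.1
```

Emit:
jog_arm:
  rows:
    - {"translation": [0,0,0.5],"delta_rot": [0,0,0],"jaw": 0.26}
    - {"translation": [0,0,0.5],"delta_rot": [0,0,0],"jaw": 0.26}
    - {"translation": [0,0,0],"delta_rot": [0,0,0],"jaw": 0.26}

```text
t: 5.23
ee_pos: [0.5738, 0.0436, 0.1335]
tcp_rot: [3.142, -0.001, 0.001]
force: [-0.2, -1.2, 4.4]
finger_gap: 0.0243
gripper_force: 2.2
```

Emit:
jog_arm:
  rows:
    - {"translation": [0,0,0.5],"delta_rot": [0,0,0],"jaw": 0.26}
    - {"translation": [0,0,0],"delta_rot": [0,0,0],"jaw": 0.26}

```text
t: 5.4
ee_pos: [0.5738, 0.0436, 0.1335]
tcp_rot: [3.142, -0.001, 0.001]
force: [-1.7, -1.5, 9.3]
finger_gap: 0.0247
gripper_force: 4.4
```

Emit:
jog_arm:
  rows:
    - {"translation": [0,0,0.4],"delta_rot": [0,0,0],"jaw": 0.26}
    - {"translation": [0,0,0],"delta_rot": [0,0,0],"jaw": 0.26}

```text
t: 5.57
ee_pos: [0.5739, 0.0436, 0.1334]
tcp_rot: [3.142, -0.001, 0.001]
force: [-3.3, -0.6, 12.2]
finger_gap: 0.0246
gripper_force: 6.1
```

Emit:
jog_arm:
  rows:
    - {"translation": [0,0,0],"delta_rot": [0,0,0],"jaw": 0.26}

```text
t: 5.65
ee_pos: [0.5738, 0.0436, 0.1334]
tcp_rot: [3.142, -0.0, 0.001]
force: [-2.9, -1.8, 11.9]
finger_gap: 0.0244
gripper_force: 6.1
```

Emit:
jog_arm:
  rows:
    - {"translation": [0,0,-10],"delta_rot": [0,0,0],"jaw": 0.26}
    - {"translation": [0,0,-25],"delta_rot": [0,0,0],"jaw": 0.26}
    - {"translation": [0,0,-30],"delta_rot": [0,0,0],"jaw": 0.26}
    - {"translation": [-10,30,0],"delta_rot": [0,0,0],"jaw": 0.4}
    - {"translation": [-15,36,0],"delta_rot": [0,0,0],"jaw": 0.4}
    - {"translation": [-15,36,0],"delta_rot": [0,0,0],"jaw": 0.4}
    - {"translation": [-15,36,0],"delta_rot": [0,0,0],"jaw": 0.4}
    - {"translation": [-15,36,0],"delta_rot": [0,0,0],"jaw": 0.4}

```text
t: 6.32
ee_pos: [0.5024, -0.1314, 0.1976]
tcp_rot: [-3.141, -0.0, 0.001]
force: [0.3, 0.3, 0.2]
finger_gap: 0.0374
gripper_force: 0.0
```

Emit:
jog_arm:
  rows:
    - {"translation": [-15,36,0],"delta_rot": [0,0,0],"jaw": 0.4}
    - {"translation": [-15,36,0],"delta_rot": [0,0,0],"jaw": 0.4}
    - {"translation": [-10,30,0],"delta_rot": [0,0,0],"jaw": 0.4}
    - {"translation": [-3,20,15],"delta_rot": [0,0,5],"jaw": 0.4}
    - {"translation": [0,0,15],"delta_rot": [0,0,5],"jaw": 0.4}
    - {"translation": [0,0,15],"delta_rot": [0,0,5],"jaw": 0.4}
    - {"translation": [0,0,0],"delta_rot": [0,0,0],"jaw": 0.4}
    - {"translation": [0,0,0],"delta_rot": [0,0,0],"jaw": 0.4}

```text
t: 6.98
ee_pos: [0.4603, -0.252, 0.1524]
tcp_rot: [-3.114, 0.406, 0.002]
force: [-0.5, 0.7, 0.2]
finger_gap: 0.0377
gripper_force: 0.0
```

Run:
```python
from h import *
to([.459,-.2585,.06],-15)
c=snap('wrist','w2'); W=fish(c); im=c['image'].astype(int);R,G,B=im[...,0],im[...,1],im[...,2]
m=(np.hypot(W[...,0]-.46,W[...,1]+.26)<.05)&(R>110)&(G<R*.65)&(B<R*.5); q=W[m];t=q[q[:,2]>.024]; print('handle',len(t),t.mean(0),cv2.minAreaRect((1e3*t[:,:2]).astype(np.float32)))
vu=np.argwhere(m); print(vu.min(0),vu.max(0))
x=im[:,:,::-1].astype(np.uint8); cv2.imwrite('pics/w2c.png',cv2.resize(x[100:400,120:520],(800,600)))
c=dict(np.load('pics/w1.npz'))
```

```text
shift in tool mm [ 0.5  6.7 92.4] rotvec deg [-0.04  0.09  0.14]
ee [ 0.4603 -0.252   0.1524] F [-0.45  0.69  0.2 ] T [ 0.01  0.04 -0.05] j [-0.57  0.3   1.66  0.    1.18  1.26] gap 0.03767842375426524
handle 0 [nan nan nan] ((0.0, 0.0), (0.0, 0.0), 0.0)
[205 321] [219 346]<stdin>:4: RuntimeWarning: Mean of empty slice.
  ret = um.true_divide(
```

View pics/w2c.png

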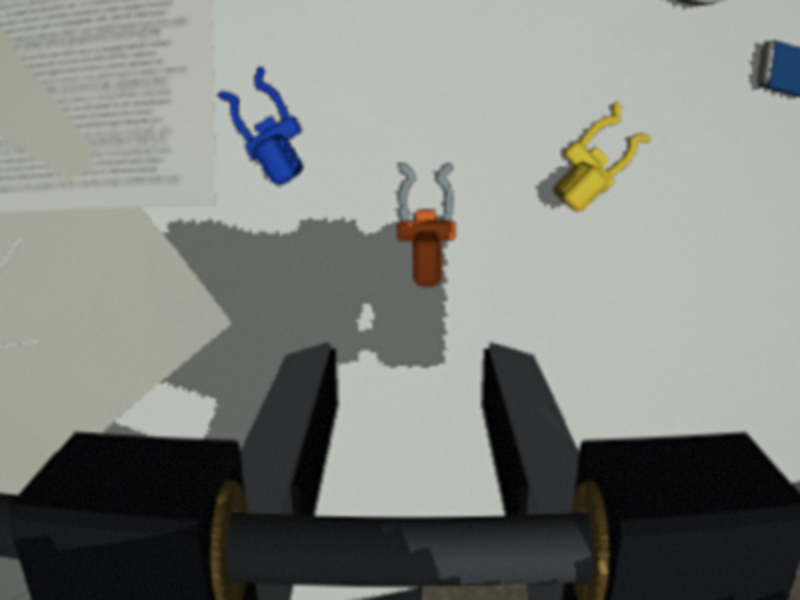

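The wrist crop shows the clip lined up with the tool. The leg tips are at crop (405,167) and (446,167), and the handle runs from (427,232) to (427,287).

Run:
```python
from h import *
c=dict(np.load('pics/w2.npz')); W=fish(c)
for u,v in((427,240),(427,250),(427,260),(427,270),(427,280)): print(u,v,np.round(W[100+v//2,120+u//2],4))
reg=W[200:250,310:360]; m=(reg[...,2]>.022)&(reg[...,2]<.035); t=reg[m]; print(len(t),t.mean(0),cv2.minAreaRect((1e3*t[:,:2]).astype(np.float32)))
to([*t[:,:2].mean(0),.06],-15)
```

```text
427 240 [ 0.4689 -0.262   0.0259]
427 250 [ 0.4653 -0.2611  0.0281]
427 260 [ 0.4616 -0.2601  0.0297]
427 270 [ 0.4571 -0.2589  0.0277]
427 280 [ 0.4533 -0.2579  0.029 ]
334 [ 0.46055571 -0.25982057  0.02784816] ((460.0326232910156, -259.7685546875), (11.691373825073242, 18.85552406311035), 75.38106536865234)
shift in tool mm [ 1.8  7.5 93.2] rotvec deg [-0.01 -0.    0.18]
ee [ 0.4608 -0.2521  0.1532] F [ 0.6   0.43 -0.47] T [ 0.01  0.02 -0.07] j [-0.57  0.3   1.66  0.    1.18  1.26] gap 0.037948927441270666
```

Emit:
jog_arm:
  rows:
    - {"translation": [0,7.6,20],"delta_rot": [0,0,0],"jaw": 0.4}
    - {"translation": [0,0,30],"delta_rot": [0,0,0],"jaw": 0.4}
    - {"translation": [0,0,30],"delta_rot": [0,0,0],"jaw": 0.4}
    - {"translation": [0,0,20],"delta_rot": [0,0,0],"jaw": 0.4}
    - {"translation": [0,0,10],"delta_rot": [0,0,0],"jaw": 0.4}
    - {"translation": [0,0,0],"delta_rot": [0,0,0],"jaw": 0.4}
    - {"translation": [0,0,0],"delta_rot": [0,0,0],"jaw": 0.4}

```text
t: 7.62
ee_pos: [0.4592, -0.2598, 0.0437]
tcp_rot: [3.114, -0.408, 0.002]
force: [-0.5, -0.3, 0.7]
finger_gap: 0.0376
gripper_force: 0.0
```

Run:
```python
from h import *
to([.460,-.2597,.012],-14.8)
```

```text
shift in tool mm [ 0.7 -0.3 31.7] rotvec deg [ 0.02 -0.06 -0.14]
ee [ 0.4592 -0.2598  0.0437] F [-0.46 -0.27  0.75] T [ 0.06  0.03 -0.02] j [-0.58  0.46  1.74  0.    0.94  1.25] gap 0.037621387786117316
```

Emit:
jog_arm:
  rows:
    - {"translation": [0,0,12],"delta_rot": [0,0,0],"jaw": 0.4}
    - {"translation": [0,0,12],"delta_rot": [0,0,0],"jaw": 0.4}
    - {"translation": [0,0,7.5],"delta_rot": [0,0,0],"jaw": 0.4}
    - {"translation": [0,0,0],"delta_rot": [0,0,0],"jaw": 0.4}
    - {"translation": [0,0,0],"delta_rot": [0,0,0],"jaw": 0.3}

```text
t: 8.03
ee_pos: [0.4584, -0.2595, 0.0106]
tcp_rot: [-3.114, 0.41, 0.001]
force: [1.1, -0.8, -0.1]
finger_gap: 0.0336
gripper_force: 0.0
```

Emit:
jog_arm:
  rows:
    - {"translation": [0,0,0],"delta_rot": [0,0,0],"jaw": 0.2}
    - {"translation": [0,0,0],"delta_rot": [0,0,0],"jaw": 0.1}
    - {"translation": [0,0,0],"delta_rot": [0,0,0],"jaw": 0}
    - {"translation": [0,0,0],"delta_rot": [0,0,0],"jaw": 0}
    - {"translation": [0,0,0],"delta_rot": [0,0,0],"jaw": 0}
    - {"translation": [0,0,0],"delta_rot": [0,0,0],"jaw": 0}
  newtons: 40

```text
t: 8.53
ee_pos: [0.4587, -0.2598, 0.0114]
tcp_rot: [3.114, -0.411, 0.001]
force: [-1.1, -0.0, 4.2]
finger_gap: 0.0106
gripper_force: 40.0
```

Emit:
jog_arm:
  rows:
    - {"translation": [0,0,-10],"delta_rot": [0,0,0],"jaw": 0}
    - {"translation": [0,0,-25],"delta_rot": [0,0,0],"jaw": 0}
    - {"translation": [0,0,-35],"delta_rot": [0,0,0],"jaw": 0}
    - {"translation": [0,0,-35],"delta_rot": [0,0,0],"jaw": 0}
    - {"translation": [0,0,-35],"delta_rot": [0,0,0],"jaw": 0}
    - {"translation": [0,0,-35],"delta_rot": [0,0,0],"jaw": 0}
    - {"translation": [0,0,-25],"delta_rot": [0,0,0],"jaw": 0}
    - {"translation": [-3,-30,0],"delta_rot": [0,0,0],"jaw": 0}

```text
t: 9.2
ee_pos: [0.4644, -0.233, 0.2171]
tcp_rot: [3.11, -0.415, 0.012]
force: [0.1, 0.2, -0.8]
finger_gap: 0.0107
gripper_force: 40.0
```

Emit:
jog_arm:
  rows:
    - {"translation": [-4,-36,0],"delta_rot": [0,0,0],"jaw": 0}
    - {"translation": [-4,-36,0],"delta_rot": [0,0,0],"jaw": 0}
    - {"translation": [-4,-36,0],"delta_rot": [0,0,0],"jaw": 0}
    - {"translation": [-4,-36,0],"delta_rot": [0,0,0],"jaw": 0}
    - {"translation": [-4,-36,0],"delta_rot": [0,0,0],"jaw": 0}
    - {"translation": [-4,-36,0],"delta_rot": [0,0,0],"jaw": 0}
    - {"translation": [-2,-30,0],"delta_rot": [0,0,0],"jaw": 0}
    - {"translation": [0,0,0],"delta_rot": [0,0,0],"jaw": 0}

```text
t: 9.87
ee_pos: [0.5023, 0.0186, 0.2117]
tcp_rot: [-3.115, 0.405, -0.001]
force: [-1.8, 0.7, -0.6]
finger_gap: 0.011
gripper_force: 40.0
```

Run:
```python
from h import *
to([.513,.0585,.18],-14.8)
c=snap('wrist','w3'); W=fish(c)
d=np.hypot(W[...,0]-.5733,W[...,1]-.0425)
m=(d<.015)&(W[...,2]>.14)&(W[...,2]<.165); q=W[m]; print('spindle',q.max(0),q.min(0),q[q[:,2]>.15].mean(0))
```

```text
shift in tool mm [  0.2 -41.3  31.7] rotvec deg [-0.05 -0.02 -0.  ]
ee [0.5023 0.0186 0.2117] F [-1.8   0.7  -0.56] T [0.08 0.01 0.04] j [-0.04  0.2   1.66  0.    1.29  1.79] gap 0.011006449716411343
spindle [0.58109506 0.04947166 0.15812037] [0.56574108 0.03362523 0.14003251] [0.57348164 0.04123153 0.15493702]
```

View pics/w3.png

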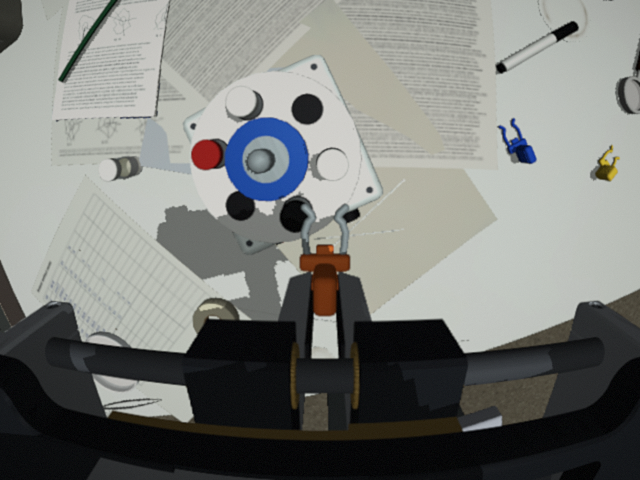

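The wrist view shows the clip held level, with its legs at about (325,225) and the spindle at (260,160). I'll move to the stand-off and measure the lateral offset there.

Emit:
jog_arm:
  rows:
    - {"translation": [0,-20,0],"delta_rot": [0,0,0],"jaw": 0}
    - {"translation": [0,-20,0],"delta_rot": [0,0,0],"jaw": 0}
    - {"translation": [0,0,16],"delta_rot": [0,0,0],"jaw": 0}
    - {"translation": [0,0,16],"delta_rot": [0,0,0],"jaw": 0}
    - {"translation": [0,0,0],"delta_rot": [0,0,0],"jaw": 0}
    - {"translation": [0,0,0],"delta_rot": [0,0,0],"jaw": 0}

```text
t: 10.42
ee_pos: [0.5122, 0.0523, 0.1792]
tcp_rot: [3.114, -0.412, -0.002]
force: [0.4, 0.3, 0.3]
finger_gap: 0.0106
gripper_force: 40.0
```

```bash
cat > m.py <<'E'
from h import *
import sys
def meas(f):
    s=readout.state(); c=snap('wrist',f); W=fish(c); Rt=Ro.from_rotvec(s['tcp_rot']).as_matrix(); L=(W-s['ee_pos'])@Rt*1e3  # tool coords mm
    im=c['image'].astype(int);R,G,B=im[...,0],im[...,1],im[...,2]
    d=np.hypot(W[...,0]-.5733,W[...,1]-.0425)
    m=(d<.014)&(W[...,2]>.145)&(W[...,2]<.162); q=L[m]; print('spindle tip tool mm',len(q),q.mean(0),'mid',(q.min(0)+q.max(0))/2,'top z',W[m][:,2].max())
    m=(d<.04)&(B>70)&(R<B*.5)&(abs(W[...,2]-.1254)<.006); q=L[m]; print('hub',cv2.minEnclosingCircle(q[:,:2].astype(np.float32)),'z',np.median(W[m][:,2]))
    m=(L[...,0]>18)&(L[...,0]<44)&(abs(L[...,1])<18)&(L[...,2]>2)&(L[...,2]<15)
    for a in range(20,44,3):
        k=m&(abs(L[...,0]-a)<1.5); y=L[k]
        if len(y): print('legs x',a,len(y),'y',np.round([y[:,1].min(),y[:,1].max()],1),'mid',round((y[:,1].min()+y[:,1].max())/2,2),'z',np.round(np.median(y[:,2]),1))
    return c
E
python3 - <<'E'
from m import *
to([.5733,.0425,.1378],-14.8); meas('w4')
E
```

```text
shift in tool mm [61.6 -6.4 41.4] rotvec deg [ 0.02  0.06 -0.26]
ee [0.5122 0.0523 0.1792] F [0.36 0.31 0.25] T [ 0.06  0.02 -0.01] j [ 0.03  0.25  1.66 -0.    1.23  1.86] gap 0.01056638077402841
spindle tip tool mm 664 [62.17383771 -5.66229865 24.05691652] mid [62.03732298 -5.55910487 27.0797454 ] top z 0.15807024361381702
hub ((61.806884765625, -6.036371231079102), 29.76558494567871) z 0.12593518943994586
legs x 20 212 y [-10.8  11.8] mid 0.5 z 6.9
legs x 23 154 y [-10.8  11.8] mid 0.52 z 7.1
legs x 26 83 y [-10.7  12.4] mid 0.83 z 7.0
legs x 29 95 y [-11.8  12.3] mid 0.24 z 7.1
legs x 32 92 y [-10.6  11.7] mid 0.55 z 6.9
legs x 35 122 y [-10.1  11.2] mid 0.54 z 6.8
legs x 38 111 y [-9.1 10.1] mid 0.5 z 6.9
legs x 41 136 y [-11.5  12.1] mid 0.29 z 7.0
```

Emit:
jog_arm:
  rows:
    - {"translation": [0,-6.3,0],"delta_rot": [0,0,-0.2],"jaw": 0}
    - {"translation": [0,0,12],"delta_rot": [0,0,0],"jaw": 0}
    - {"translation": [0,0,12],"delta_rot": [0,0,0],"jaw": 0}
    - {"translation": [0,0,10],"delta_rot": [0,0,0],"jaw": 0}
    - {"translation": [0,0,0],"delta_rot": [0,0,0],"jaw": 0}
    - {"translation": [0,0,0],"delta_rot": [0,0,0],"jaw": 0}
    - {"translation": [0,0,0],"delta_rot": [0,0,0],"jaw": 0}

```text
t: 11.05
ee_pos: [0.5145, 0.0592, 0.1459]
tcp_rot: [-3.115, 0.405, -0.002]
force: [-0.3, -0.2, -0.6]
finger_gap: 0.0107
gripper_force: 40.0
```

Run:
```python
from m import *
to([.5733,.0425,.1376],-14.8); meas('w5')
```

```text
shift in tool mm [61.1  1.1  8.3] rotvec deg [-0.02 -0.06 -0.02]
ee [0.5145 0.0592 0.1459] F [-0.35 -0.17 -0.62] T [ 0.   -0.01 -0.03] j [ 0.04  0.3   1.69 -0.    1.15  1.87] gap 0.010705918948114339
spindle tip tool mm 954 [61.75402617  1.59244001 -9.10328232] mid [61.33669988  1.43759483 -5.71888846] top z 0.15812873695614404
hub ((61.2343864440918, 1.5937241315841675), 29.77336311340332) z 0.12596452968691343
legs x 20 211 y [-10.6  11.9] mid 0.62 z 6.7
legs x 23 161 y [-10.9  11.8] mid 0.48 z 7.0
legs x 26 85 y [-10.7  12.3] mid 0.79 z 6.9
legs x 29 88 y [-11.7  12.2] mid 0.25 z 7.0
legs x 32 99 y [-10.7  11.7] mid 0.49 z 7.0
legs x 35 119 y [-9.7 11.1] mid 0.72 z 6.7
legs x 38 114 y [-9.1 10.1] mid 0.51 z 7.0
legs x 41 136 y [-11.5  12.1] mid 0.27 z 7.0
```

Emit:
jog_arm:
  rows:
    - {"translation": [0,1,3],"delta_rot": [0,0,0],"jaw": 0}
    - {"translation": [0,0,3],"delta_rot": [0,0,0],"jaw": 0}
    - {"translation": [0,0,2.2],"delta_rot": [0,0,0],"jaw": 0}
    - {"translation": [0,0,0],"delta_rot": [0,0,0],"jaw": 0}
    - {"translation": [0,0,0],"delta_rot": [0,0,0],"jaw": 0}
    - {"translation": [0,0,0],"delta_rot": [0,0,0],"jaw": 0}

```text
t: 11.6
ee_pos: [0.5138, 0.0582, 0.1368]
tcp_rot: [3.115, -0.405, -0.0]
force: [1.2, -0.3, 1.2]
finger_gap: 0.0108
gripper_force: 40.0
```

Run:
```python
from m import *
to([.5733,.0425,.1376],-14.8); meas('w6')
```

```text
shift in tool mm [61.5 -0.1 -0.8] rotvec deg [ 0.    0.01 -0.02]
ee [0.5138 0.0582 0.1368] F [ 1.16 -0.32  1.2 ] T [ 0.04  0.05 -0.07] j [0.04 0.31 1.7  0.   1.13 1.87] gap 0.010795097432055261
spindle tip tool mm 1080 [ 62.12234699   0.42093546 -18.21239014] mid [ 61.88232377   0.50928951 -17.03481178] top z 0.15871584885244558
hub ((61.655155181884766, 0.25667259097099304), 29.882516860961914) z 0.1259351093995712
legs x 20 213 y [-10.8  11.9] mid 0.54 z 6.7
legs x 23 158 y [-10.9  11.8] mid 0.43 z 7.1
legs x 26 81 y [-10.8  12.3] mid 0.74 z 7.1
legs x 29 97 y [-11.8  12.3] mid 0.25 z 6.9
legs x 32 135 y [-10.7  11.7] mid 0.51 z 7.5
legs x 35 308 y [-14.8  15.4] mid 0.26 z 10.4
legs x 38 384 y [-17.7  17.8] mid 0.07 z 10.6
legs x 41 441 y [-17.8  17.8] mid -0.01 z 10.4
```

Emit:
jog_arm:
  rows:
    - {"translation": [0,0,-0.8],"delta_rot": [0,0,0],"jaw": 0}
    - {"translation": [6,0,0],"delta_rot": [0,0,0],"jaw": 0}
    - {"translation": [6,0,0],"delta_rot": [0,0,0],"jaw": 0}
    - {"translation": [5,0,0],"delta_rot": [0,0,0],"jaw": 0}
    - {"translation": [2,0,0],"delta_rot": [0,0,0],"jaw": 0}
    - {"translation": [0,0,0],"delta_rot": [0,0,0],"jaw": 0}
    - {"translation": [0,0,0],"delta_rot": [0,0,0],"jaw": 0}

```text
t: 12.23
ee_pos: [0.5322, 0.0533, 0.1374]
tcp_rot: [3.115, -0.405, -0.001]
force: [-0.9, 0.4, -0.6]
finger_gap: 0.0107
gripper_force: 40.0
```

Run:
```python
from m import *
to([.5733,.0425,.1376],-14.8); c=meas('w7')
x=np.ascontiguousarray(c['image'][:,:,::-1]); cv2.imwrite('pics/w7c.png',cv2.resize(x[120:330,220:430],(600,600),interpolation=cv2.INTER_CUBIC))
```

```text
shift in tool mm [42.5 -0.1 -0.2] rotvec deg [ 0.01  0.02 -0.02]
ee [0.5322 0.0533 0.1374] F [-0.89  0.37 -0.57] T [-0.01  0.03  0.02] j [0.03 0.34 1.65 0.   1.15 1.86] gap 0.010665097514185292
spindle tip tool mm 1087 [ 43.82682056   0.39262935 -17.22527337] mid [ 42.96535994   0.29439261 -14.08173598] top z 0.1579023766744215
hub ((42.69051742553711, 0.465057373046875), 29.90418243408203) z 0.12596793179761848
legs x 20 405 y [-17.8  17.8] mid 0.01 z 8.0
legs x 23 454 y [-17.7  17.8] mid 0.03 z 11.0
legs x 26 390 y [-17.6  17.7] mid 0.02 z 11.3
legs x 29 352 y [-18.  18.] mid 0.0 z 11.0
legs x 32 270 y [-18.   17.9] mid -0.03 z 11.0
legs x 35 239 y [-18.  18.] mid -0.0 z 11.0
legs x 38 196 y [-17.9  18. ] mid 0.02 z 11.3
legs x 41 209 y [-17.9  17.9] mid -0.01 z 10.9
```

View pics/w7c.png

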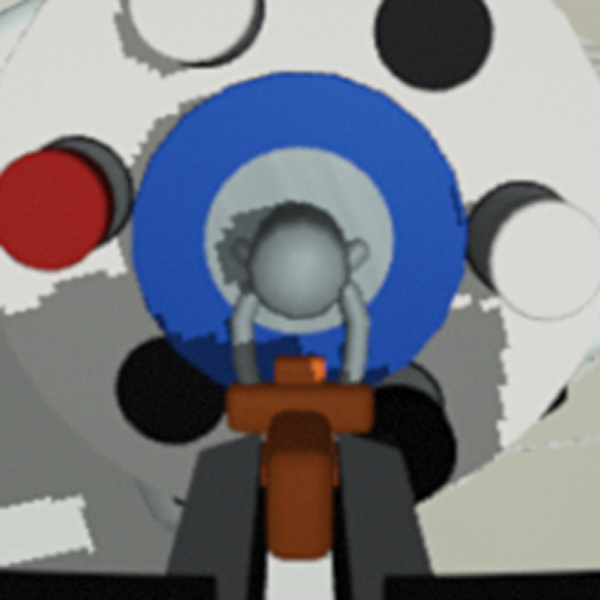

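The view shows the legs centred on the spindle, with their tips flanking it at crop (240,250) and (357,250). Next I'll push forward slowly.

Emit:
jog_arm:
  rows:
    - {"translation": [1,0,-0.3],"delta_rot": [0,0,0],"jaw": 0}
    - {"translation": [1,0,0],"delta_rot": [0,0,0],"jaw": 0}
    - {"translation": [1,0,0],"delta_rot": [0,0,0],"jaw": 0}
    - {"translation": [0,0,0],"delta_rot": [0,0,0],"jaw": 0}

```text
t: 12.62
ee_pos: [0.5346, 0.0527, 0.1377]
tcp_rot: [-3.115, 0.405, 0.003]
force: [-4.4, 2.6, 0.4]
finger_gap: 0.0105
gripper_force: 40.0
```

Emit:
jog_arm:
  rows:
    - {"translation": [1,0,0],"delta_rot": [0,0,0],"jaw": 0}
    - {"translation": [1,0,0],"delta_rot": [0,0,0],"jaw": 0}
    - {"translation": [0,0,0],"delta_rot": [0,0,0],"jaw": 0}

```text
t: 12.87
ee_pos: [0.5367, 0.0521, 0.1377]
tcp_rot: [3.115, -0.405, -0.002]
force: [-2.4, 1.1, -1.7]
finger_gap: 0.0106
gripper_force: 40.0
```

Emit:
jog_arm:
  rows:
    - {"translation": [1,0,0],"delta_rot": [0,0,0],"jaw": 0}
    - {"translation": [1,0,0],"delta_rot": [0,0,0],"jaw": 0}
    - {"translation": [0,0,0],"delta_rot": [0,0,0],"jaw": 0}

```text
t: 13.12
ee_pos: [0.5397, 0.0513, 0.1382]
tcp_rot: [3.115, -0.405, 0.003]
force: [3.0, -1.3, -1.5]
finger_gap: 0.0105
gripper_force: 40.0
```

Emit:
jog_arm:
  rows:
    - {"translation": [1,0,0],"delta_rot": [0,0,0],"jaw": 0}
    - {"translation": [0,0,0],"delta_rot": [0,0,0],"jaw": 0}

```text
t: 13.28
ee_pos: [0.5407, 0.0511, 0.1382]
tcp_rot: [-3.115, 0.405, -0.003]
force: [3.7, -1.0, -1.2]
finger_gap: 0.0108
gripper_force: 40.0
```

Emit:
jog_arm:
  rows:
    - {"translation": [1,0,0],"delta_rot": [0,0,0],"jaw": 0}
    - {"translation": [1,0,0],"delta_rot": [0,0,0],"jaw": 0}
    - {"translation": [0,0,0],"delta_rot": [0,0,0],"jaw": 0}

```text
t: 13.53
ee_pos: [0.5423, 0.0507, 0.1381]
tcp_rot: [-3.115, 0.405, -0.002]
force: [3.5, -0.8, 0.3]
finger_gap: 0.0107
gripper_force: 40.0
```

Emit:
jog_arm:
  rows:
    - {"translation": [1,0,0],"delta_rot": [0,0,0],"jaw": 0}
    - {"translation": [0,0,0],"delta_rot": [0,0,0],"jaw": 0}

```text
t: 13.7
ee_pos: [0.5429, 0.0505, 0.1379]
tcp_rot: [3.115, -0.405, -0.0]
force: [0.9, -0.1, -0.8]
finger_gap: 0.0108
gripper_force: 40.0
```

Emit:
jog_arm:
  rows:
    - {"translation": [1,0,0],"delta_rot": [0,0,0],"jaw": 0}
    - {"translation": [0,0,0],"delta_rot": [0,0,0],"jaw": 0}

```text
t: 13.87
ee_pos: [0.5437, 0.0502, 0.1378]
tcp_rot: [3.115, -0.405, -0.001]
force: [-0.3, 0.3, -1.2]
finger_gap: 0.0107
gripper_force: 40.0
```

Emit:
jog_arm:
  rows:
    - {"translation": [1,0,0],"delta_rot": [0,0,0],"jaw": 0}
    - {"translation": [0,0,0],"delta_rot": [0,0,0],"jaw": 0}

```text
t: 14.03
ee_pos: [0.5448, 0.05, 0.1379]
tcp_rot: [3.115, -0.405, -0.0]
force: [-0.9, -0.1, -0.5]
finger_gap: 0.0107
gripper_force: 40.0
```

Emit:
jog_arm:
  rows:
    - {"translation": [0.8,0,0],"delta_rot": [0,0,0],"jaw": 0}
    - {"translation": [0,0,0],"delta_rot": [0,0,0],"jaw": 0}

```text
t: 14.2
ee_pos: [0.5453, 0.0498, 0.1378]
tcp_rot: [3.115, -0.405, -0.002]
force: [-2.6, 0.8, -0.2]
finger_gap: 0.0109
gripper_force: 40.0
```

Emit:
jog_arm:
  rows:
    - {"translation": [0.8,0,0],"delta_rot": [0,0,0],"jaw": 0}
    - {"translation": [0,0,0],"delta_rot": [0,0,0],"jaw": 0}

```text
t: 14.37
ee_pos: [0.5457, 0.0497, 0.1378]
tcp_rot: [-3.115, 0.405, 0.003]
force: [-7.2, 1.5, 1.4]
finger_gap: 0.0106
gripper_force: 40.0
```

Emit:
jog_arm:
  rows:
    - {"translation": [0.7,0,0],"delta_rot": [0,0,0],"jaw": 0}
    - {"translation": [0,0,0],"delta_rot": [0,0,0],"jaw": 0}
    - {"translation": [0,0,0],"delta_rot": [0,0,0],"jaw": 0}

```text
t: 14.62
ee_pos: [0.5459, 0.0497, 0.1377]
tcp_rot: [-3.115, 0.405, 0.005]
force: [-9.2, 2.1, 3.5]
finger_gap: 0.0109
gripper_force: 40.0
```

Run:
```python
from m import *
to([.5733,.0425,.1376],-14.8); c=meas('w8')
x=np.ascontiguousarray(c['image'][:,:,::-1]); cv2.imwrite('pics/w8c.png',cv2.resize(x[120:330,220:430],(600,600),interpolation=cv2.INTER_CUBIC))
```

```text
shift in tool mm [28.3 -0.  -0. ] rotvec deg [ 0.02  0.18 -0.01]
ee [0.5459 0.0497 0.1377] F [-9.23  2.06  3.5 ] T [0.43 1.88 0.  ] j [0.02 0.37 1.61 0.   1.16 1.85] gap 0.010870668323285213
spindle tip tool mm 1106 [ 29.70625953   0.40758842 -16.64241908] mid [ 25.58040064   0.37858951 -14.01448281] top z 0.1581570251492874
hub ((28.942758560180664, 0.3915259540081024), 29.623788833618164) z 0.125972006655116
legs x 20 199 y [-17.9  17.8] mid -0.03 z 11.1
legs x 23 192 y [-17.8  17.7] mid -0.08 z 11.2
legs x 26 200 y [-17.8  17.7] mid -0.04 z 11.0
legs x 29 221 y [-17.6  17.7] mid 0.05 z 10.6
legs x 32 266 y [-18.  18.] mid -0.0 z 10.9
legs x 35 408 y [-18.   17.9] mid -0.01 z 11.0
legs x 38 417 y [-17.9  17.9] mid 0.02 z 11.1
legs x 41 444 y [-17.9  17.9] mid 0.02 z 11.1
```

View pics/w8c.png

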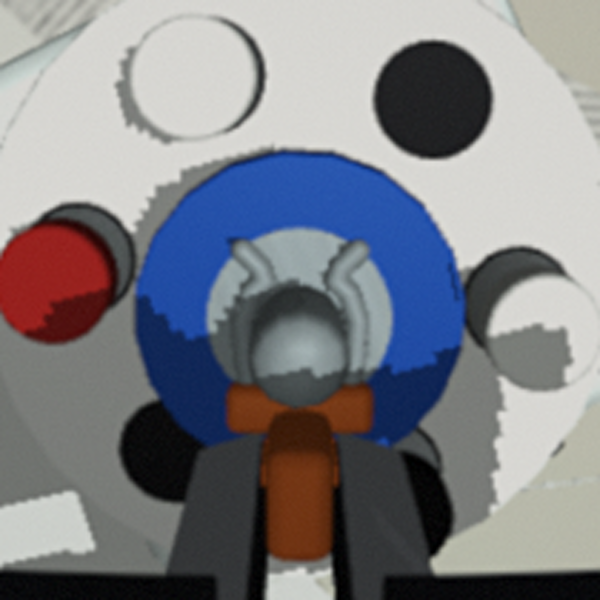

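The view shows the legs wrapped round the spindle, with the noses past it and the handle root against it. I'll give one last small push, ease off, and let go.

Emit:
jog_arm:
  rows:
    - {"translation": [0.6,0,0],"delta_rot": [0,0,0],"jaw": 0}
    - {"translation": [0,0,0],"delta_rot": [0,0,0],"jaw": 0}

```text
t: 14.83
ee_pos: [0.5461, 0.0497, 0.1376]
tcp_rot: [-3.115, 0.405, 0.007]
force: [-13.4, 3.2, 5.3]
finger_gap: 0.0107
gripper_force: 40.0
```

Emit:
jog_arm:
  rows:
    - {"translation": [-1.6,0,0],"delta_rot": [0,0,0],"jaw": 0}
    - {"translation": [0,0,0],"delta_rot": [0,0,0],"jaw": 0}
    - {"translation": [0,0,0],"delta_rot": [0,0,0],"jaw": 0.3}
    - {"translation": [0,0,0],"delta_rot": [0,0,0],"jaw": 0.3}
    - {"translation": [0,0,0],"delta_rot": [0,0,0],"jaw": 0.3}
    - {"translation": [0,0,0],"delta_rot": [0,0,0],"jaw": 0.3}

```text
t: 15.33
ee_pos: [0.5465, 0.0496, 0.1382]
tcp_rot: [-3.115, 0.405, -0.002]
force: [-0.0, 0.3, 0.3]
finger_gap: 0.0278
gripper_force: 0.0
```

Emit:
jog_arm:
  rows:
    - {"translation": [0,0,-5],"delta_rot": [0,0,0],"jaw": 0.3}
    - {"translation": [0,0,-15],"delta_rot": [0,0,0],"jaw": 0.3}
    - {"translation": [0,0,-20],"delta_rot": [0,0,0],"jaw": 0.3}
    - {"translation": [-10,0,-20],"delta_rot": [0,0,0],"jaw": 0.3}
    - {"translation": [-20,0,-10],"delta_rot": [0,0,0],"jaw": 0.3}
    - {"translation": [0,0,0],"delta_rot": [0,0,0],"jaw": 0.3}
    - {"translation": [0,0,0],"delta_rot": [0,0,0],"jaw": 0.3}

```text
t: 15.92
ee_pos: [0.5172, 0.0574, 0.2089]
tcp_rot: [-3.115, 0.404, -0.003]
force: [0.3, -0.5, -0.3]
finger_gap: 0.0284
gripper_force: 0.0
```

Run:
```python
from m import *
s=readout.state(); print(s['ee_pos'],s['force'])
c=snap('wrist','w9'); x=np.ascontiguousarray(c['image'][:,:,::-1]); d=snap('scene','s9'); y=np.ascontiguousarray(d['image'][:,:,::-1])
cv2.imwrite('pics/fin.png',np.hstack([cv2.resize(x[60:260,220:420],(400,400)),cv2.resize(y[230:330,200:300],(400,400))]))
W=fish(c); im=c['image'].astype(int);R,G,B=im[...,0],im[...,1],im[...,2]
dd=np.hypot(W[...,0]-.5733,W[...,1]-.0425); m=(dd<.05)&(R>80)&(G<R*.65)&(B<R*.5)&(W[...,2]>.145); print('handle top',W[m].mean(0),np.median(W[m][:,2]), 'dist',1e3*np.hypot(*(W[m].mean(0)[:2]-[.5733,.0425])))
m=(dd<.04)&(B>70)&(R<B*.5)&(abs(W[...,2]-.13)<.012); print('hub z',np.median(W[m][:,2]))
```

```text
[0.517242   0.05742423 0.20887955] [ 0.27096252 -0.4945458  -0.2873844 ]
handle top [0.55007009 0.04797386 0.15698086] 0.15347178885900506 dist 23.866127299086543
hub z 0.1259395604895321
```

View pics/fin.png

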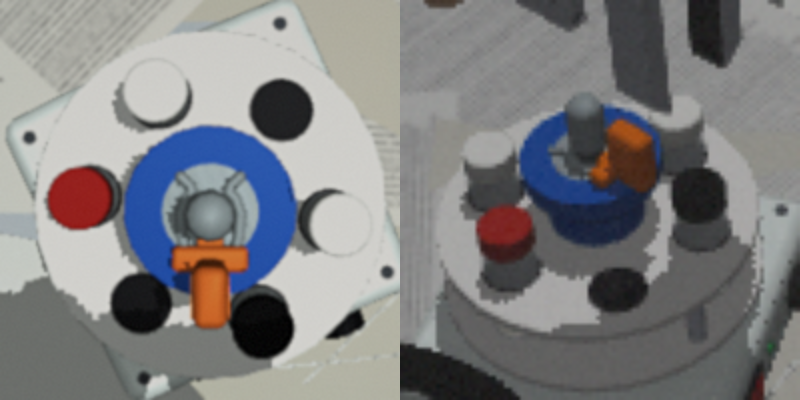

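The final view shows the clip seated on the hub with its legs round the spindle, and the gripper clear of it.

```bash
python3 -c "
from plant import r
print(r.finish_job())"
```

```text
the job is handed in; nothing more can be done
None
```

I pressed the carousel down onto its seat (about 12 N), then pushed the orange clip into the groove until it stopped hard against the spindle (about 14 N). I let go of it and handed the job in after about 16 s; the arm never went near the tape roll, loose vial or marker, and no verdict came back.

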